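Reset the wire creel with the cabinet key

ROBOT

A 6-joint arm with a two-finger parallel gripper is mounted at the origin on the work surface. World frame = base frame: x ahead of the robot, y to its left, z up, the work surface at z = 0. Lengths are in m, angles in rad, forces in N, time in s.
With the tool pointing down it reaches from about 0.375 to 0.9 m from the base axis. Payload 3.1 kg.
Tool frame: the origin (TCP) lies midway between the tips of the shut fingers; the grasp point (between the pads) lies 19 mm behind it; x points along the fingers, z is the direction in which the jaws open and shut, and the axes are right-handed (so a half turn about x gives the same grasp; the last joint's range is limited). The gripper opens to 87 mm and grips with 3 to 60 N. Pads are 19 mm wide; open, the fingers measure 117 mm over their backs; the gripper's body (75 mm by 190 mm) begins 51 mm behind the grasp point.
Start: joints at [-1.417, 0.527, 1.433, -0, 1.181, -0.178], TCP at [0.204, -0.591, 0.223] pointing down, gripper open.
Joint ranges: [-3.08, 3.08], [-0.75, 2.2], [0.22, 2.44], [-1.43, 4.57], [0, 2.65], [-2.85, 2.85]. Speed limits (rad/s): [2.79, 2.79, 3.14, 3.14, 3.14, 3.14].

INTERFACE

Orientations are given as a unit quaternion [x, y, z, w].
In Python, from rig import readout, imaging, robot gives the robot as it stands. The module is installed in compiled form; this text tells all that it offers.
- The arm moves only by the tool play_rows, never from a script. Its argument "rows" is text: rows parted by semicolons, each of 7 numbers parted by spaces: the turn, a rotation vector about the tool's x, y, z in rad, then the shift along the tool's x, y, z in mm, then the closure, from 0 (fully open) to 1 (shut). In form: ax ay az tx ty tz gripper; .... A call has 1 to 8 rows; each row shifts and turns the commanded pose from where the row before left it, along the tool's axes as they then stand; what a row does not reach is not made up. A row lasts 1/12 s, in which the tool goes at most 41.7 mm and 7.16 degrees, less where a joint would pass 70% of its speed; a pose out of reach is approached as far as the arm can. A call with a gripper value outside its range is refused whole. The fingers move at their own pace and stop on an object; "squeeze" is the grip in N (left out, the last holds). Time passes only in rows, so rows that do not move let the fingers close. It gives the time, the measured TCP pose, the force and the opening at its end, in the units of the state.
- readout.get_obs(): the state, without advancing time (a new reading comes with each control period).
- imaging.camera(name): name is "scene" or "top"; returns the picture (420x560x3 uint8, blue, green, red); there is no depth.
- imaging.camera_info(name): a dict with "K" (3x3 intrinsics, pixels), "world_to_cam" (4x4, takes a point from world to camera coordinates). Camera axes: x right, y down, z forward; pixel columns grow to the right and rows downward; lengths in m; the calibration is good to about 2 mm. A picture is of the moment at which its call begins. camera_info takes no time and is no camera call.
- robot.hand_in(): hands the job in, once; it reports no verdict.
The state is a dict: "time": time; "q": joint angles; "joint_velocities": joint speeds; "joint_torque": joint torques, N m; "position": TCP position; "tool_rot": TCP orientation; "ft_force": force on the tool from outside, world axes, zero at the start; "moment": the same for the moment, N m; "grip_width": finger opening in m.
Only numpy, scipy, OpenCV 4.12 (cv2) and the standard library are available. Lean on these libraries where they do the work, as an engineer would, in place of code of your own. Each camera call takes 0.05 s, during which the arm holds its last target. There are 200 camera calls.

TASK

Take the key from its stand, push it gently fully home in the lock on top of the operator's box, turn it clockwise as far as it will go, then back until it stops at home, draw it out and stand it back in its stand, fully down and upright. Feel your way and do not force the key: one kilogram of push or pull is plenty and two and a half would damage the lock, and do not wrench it against its stops. Leave the spool, the sleeve and the spanner where they are.

Things in the scene. Friction and masses are not known exactly. Their poses are not given: they have to be found in the camera images.
- key: Loose double-bit cabinet key, about 90 g, 60 mm long, standing bow up in the stand. Origin at its lower end, z up along the shank. Flat steel bit 20 mm wide (x) x 6 mm thick (y), 0 to 12 mm above the lower end; round shank 6 mm across; collar 24 mm across at 20 to 24 mm; flat black bow 40 mm (x) x 12 mm (y) at 30 to 60 mm, gripped across the 12 mm.
- key_tip (a point): Centre of the key's lower end; axes as the key's. The key is the same turned half round about z.
- key_bow (a point): Middle of the key's bow, 48 mm above its lower end: a good height to grip; axes as the key's.
- console: Operator's box, grey, fixed, 160 (x) x 200 (y) x 80 mm high; origin under its centre. In the middle of its top a square steel lock plate, 58 x 58 mm, 5 mm thick, with the key slot: 22 mm long along the box's x, 7.6 mm wide along y, its mouth bevelled all round, 1.6 mm wide and 2.4 mm deep. Lamps 5 mm high in a row 58 mm from the centre to +x.
- keyhole (a point): Centre of the box's cut-out for the lock, at the lock plate's top face (85 mm above the bench); axes as the box's. The lock sits with play in the cut-out: the true slot centre is up to 4.5 mm off this point in x and in y (not turned) and stays there unless pushed very hard. Key fully home: collar on the plate, lower end 20 mm below; from 17 mm below the bit can turn beneath the plate.
- lock_turn (a joint): Angle of the lock's barrel under the plate, rad: 0 at home (a stop; the bit in line with the slot, the only place where it passes the plate), growing clockwise from above to the other stop at about 1.25. Stays where it is left; friction about 0.05 N m. The key has about 0.1 rad of play. The bit's edges bear 10 mm off the axis, so 0.2 N m is about 20 N.
- stand: Fixed plywood key stand, 60 x 60 mm and 60 mm high on a 100 x 100 x 4 mm steel foot plate; origin under its centre.
- stand_slot (a point): Centre of the mouth of the stand's slot, 60 mm above the bench; axes as the stand's. The slot is 26 mm long (stand's x), 14 mm wide (y) and 36 mm deep; the key stands in it with its collar on the stand's top, its lower end 20 mm below this point.
- wire_spool: Bystander: small spool of brass wire, 70 mm diameter, 60 mm high, standing; origin under its centre.
- sleeve: Bystander: dark steel sleeve, 44 mm diameter, 45 mm high, standing; origin under its centre.
- spanner: Bystander: spanner lying on the bench; origin under its middle.
There are look-alikes about, which are no part of the job. Leave any green or purple look-alike of the key alone.

How it is judged:
By the outcome, as a careful person would: the job done as asked, in the order asked, and still so for the second after the job is handed in, with the robot touching nothing.
It also fails if it takes over 70 s, if anything falls off the work surface, if the arm or the gripper's body presses on something with over 40 N, if the wrist force passes 120 N, or if a joint passes its speed limit or range.

## Working session

There is one attempt and no reset: what is moved stays moved. The work goes in short steps, Python scripts to look and compute and a tool call to move; the robot and the scene stay as the last step left them, time stands still between calls to the robot, and variables do not carry over. Pictures are saved under pics/ and viewed, about 8 in all and at most 12, crops included, and the job is handed in when it is done.

Besides the shell and the picture viewer there is one more tool, called after "Emit:" in YAML: its name, and indented under it one key for each argument. play_rows: Moves the arm, as the interface text tells. Its arguments: {"type":"object","properties":{"rows":{"type":"string"},"squeeze":{"type":"number"}},"required":["rows"]}

```bash
mkdir -p pics; cat > h.py <<'E'
import numpy as np, cv2
from rig import readout, imaging, robot
from scipy.spatial.transform import Rotation as R
def snap(n,f):
    im=imaging.camera(n); cv2.imwrite(f'pics/{f}.png',im); return im
def ray(n,u,v,z):
    c=imaging.camera_info(n);K=np.array(c['K']);T=np.array(c['world_to_cam'])
    d=T[:3,:3].T@np.linalg.inv(K)@[u,v,1]; o=-T[:3,:3].T@T[:3,3]
    return o+d*(z-o[2])/d[2]
def proj(n,p):
    c=imaging.camera_info(n);q=np.array(c['world_to_cam'])@[*p,1];q=np.array(c['K'])@q[:3];return q[:2]/q[2]
def st():
    o=readout.get_obs(); r=R.from_quat(o['tool_rot'])
    print('t',o['time'],'p',np.round(o['position'],4),'F',np.round(o['ft_force'],2),'M',np.round(o['moment'],3),'w',o['grip_width'],'q',np.round(o['q'],3));print(r.as_matrix().round(3));return o
E
python3 - <<'E'
from h import *
a=snap('top','t0');b=snap('scene','s0');st()
for n in('top','scene'):
    c=imaging.camera_info(n);T=np.array(c['world_to_cam']);print(n,np.round(c['K'],1).tolist(),(-T[:3,:3].T@T[:3,3]).round(3),T[:3,:3].round(2).tolist())
E
```

```text
t 0.1 p [ 0.2041 -0.59    0.2217] F [ 0.53 -0.61 -0.35] M [-0.036  0.001  0.013] w 0.08714054862216514 q [-1.417  0.528  1.434 -0.     1.181 -0.179]
[[-0.     0.945  0.327]
 [ 0.002  0.327 -0.945]
 [-1.     0.    -0.002]]
top [[494.7, 0.0, 279.2], [0.0, 494.7, 201.3], [0.0, 0.0, 1.0]] [ 0.324 -0.037  1.178] [[-0.04, -1.0, -0.01], [-0.97, 0.04, -0.23], [0.23, -0.0, -0.97]]
scene [[529.4, 0.0, 273.7], [0.0, 529.4, 206.2], [0.0, 0.0, 1.0]] [ 1.13  -0.269  0.849] [[0.38, 0.93, 0.01], [0.71, -0.28, -0.64], [-0.59, 0.25, -0.77]]
```

View pics/t0.png

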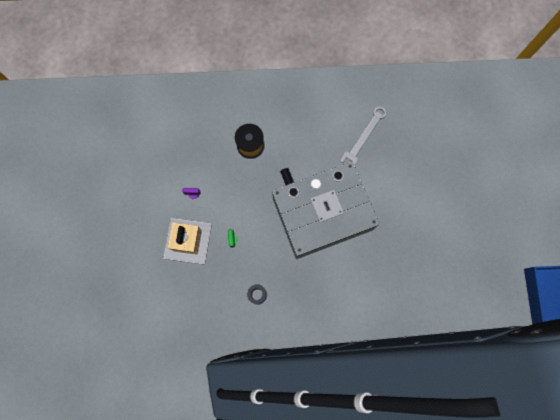

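View pics/s0.png

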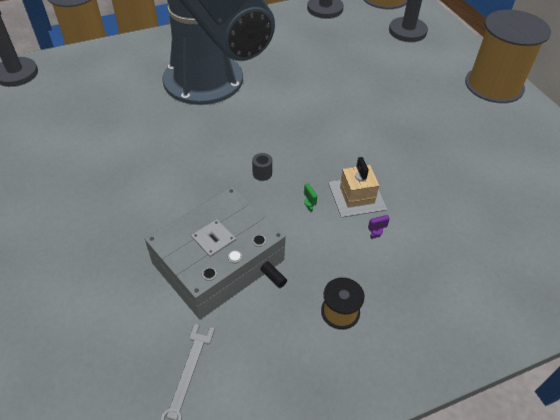

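The top view shows the key at about (181,237) in the stand, the green and purple decoys at (232,238) and (191,192), and the lock slot at about (326,206). Next I measure these from enlarged crops.

```bash
python3 - <<'E'
from h import *
a=cv2.imread('pics/t0.png');b=cv2.imread('pics/s0.png')
f=lambda im,x,y,w,h,k:cv2.resize(im[y:y+h,x:x+w],None,fx=k,fy=k,interpolation=cv2.INTER_CUBIC)
L=np.vstack([f(a,155,210,65,60,6),f(a,300,180,65,50,6)[:210]])
S=np.vstack([f(b,325,150,65,65,6),f(b,190,215,65,35,6)])
cv2.imwrite('pics/c0.png',np.hstack([L[:600],S[:600]]))
def rect(n,m,z,lo,off=(0,0)):
    cs,_=cv2.findContours(m.astype(np.uint8),cv2.RETR_EXTERNAL,cv2.CHAIN_APPROX_NONE)
    for c in cs:
        if cv2.contourArea(c)<lo: continue
        P=np.array([ray(n,*(p[0]+off),z)[:2] for p in c]).astype(np.float32)*1000
        print(n,z,'area',cv2.contourArea(c),'pix',c[:,0].mean(0)+off,'rect mm',cv2.minAreaRect(P))
for n,im in(('top',a),('scene',b)):
    g=im.astype(int);B,G,Rr=g[...,0],g[...,1],g[...,2]
    wood=(Rr-B>50)&(Rr>150)
    x0,y0,x1,y1=(150,210,220,270) if n=='top' else (325,150,395,215)
    rect(n,wood[y0:y1,x0:x1],.06,100,(x0,y0))
    blk=(g.max(2)<45)
    rect(n,blk[y0:y1,x0:x1],.075,15,(x0,y0))
    x0,y0,x1,y1=(310,186,345,224) if n=='top' else (190,215,240,258)
    pl=g.min(2)>160
    rect(n,pl[y0:y1,x0:x1],.085,100,(x0,y0))
    rect(n,(g.max(2)<90)[y0:y1,x0:x1],.085,8,(x0,y0))
    x0,y0,x1,y1=(265,155,385,262) if n=='top' else (140,180,295,320)
    print(n,'boxtop typical',im[215 if n=='top' else 225,300 if n=='top' else 180], 'plate',im[200,320] if n=='top' else im[240,222])
E
```

```text
Traceback (most recent call last):
ValueError: all the input array dimensions except for the concatenation axis must match exactly, but along dimension 0, the array at index 0 has size 570 and the array at index 1 has size 600
```

```bash
cat > m.py <<'E'
from h import *
a=cv2.imread('pics/t0.png');b=cv2.imread('pics/s0.png')
f=lambda im,x,y,w,h,k:cv2.resize(im[y:y+h,x:x+w],None,fx=k,fy=k,interpolation=cv2.INTER_CUBIC)
L=np.vstack([f(a,155,213,65,55,6),f(a,295,190,65,35,6)])
S=np.vstack([f(b,325,155,65,55,6),f(b,185,220,65,35,6)])
cv2.imwrite('pics/c0.png',np.hstack([L[:600],S[:600]]))
def rect(n,m,z,lo,off=(0,0)):
    cs,_=cv2.findContours(m.astype(np.uint8),cv2.RETR_EXTERNAL,cv2.CHAIN_APPROX_NONE)
    for c in cs:
        if cv2.contourArea(c)<lo: continue
        P=np.array([ray(n,*(p[0]+off),z)[:2] for p in c]).astype(np.float32)*1000
        r=cv2.minAreaRect(P)
        print(n,z,'area',cv2.contourArea(c),'pix',(c[:,0].mean(0)+off).round(1),'rect mm',*np.round(r[0],1),np.round(r[1],1),round(r[2],1))
for n,im in(('top',a),('scene',b)):
    g=im.astype(int);B,G,Rr=g[...,0],g[...,1],g[...,2]
    x0,y0,x1,y1=(150,210,220,270) if n=='top' else (325,150,395,215)
    print('wood');rect(n,((Rr-B>40)&(Rr>190))[y0:y1,x0:x1],.06,100,(x0,y0))
    print('blk');rect(n,(g.max(2)<45)[y0:y1,x0:x1],.06,15,(x0,y0))
    x0,y0,x1,y1=(305,186,350,224) if n=='top' else (185,215,245,258)
    print('plate');rect(n,(g.min(2)>150)[y0:y1,x0:x1],.085,100,(x0,y0))
    print('slot');rect(n,(g.max(2)<100)[y0:y1,x0:x1],.085,5,(x0,y0))
print(a[215,300],a[200,320],b[225,180],b[240,222],a[235,193],b[172,350])
E
python3 m.py
```

```text
wood
top 0.06 area 624.0 pix [182.5 236.6] rect mm 510.0 182.2 [59.7 59.6] 79.5
blk
top 0.06 area 68.0 pix [180.2 234.6] rect mm 514.0 187.4 [12.3 37.3] 82.0
plate
top 0.085 area 576.0 pix [326.3 205.9] rect mm 563.6 -148.8 [57.2 58.4] 18.3
slot
top 0.085 area 15.0 pix [326.6 205.5] rect mm 562.9 -148.9 [19.3  6.1] 22.6
wood
scene 0.06 area 341.5 pix [360.5 177.5] rect mm 510.8 183.7 [58.2 59.1] 79.4
blk
scene 0.06 area 123.5 pix [362.2 167.8] rect mm 489.2 199.8 [18.9 57.6] 78.3
plate
scene 0.085 area 704.0 pix [211.8 237. ] rect mm 562.5 -147.1 [56.2 55.7] 18.3
slot
scene 0.085 area 24.5 pix [213.2 237.3] rect mm 564.6 -147.5 [19.5  5.4] 19.3
[145 141 133] [184 177 177] [133 132 125] [164 161 159] [148 203 233] [133 177 207]
```

View pics/c0.png

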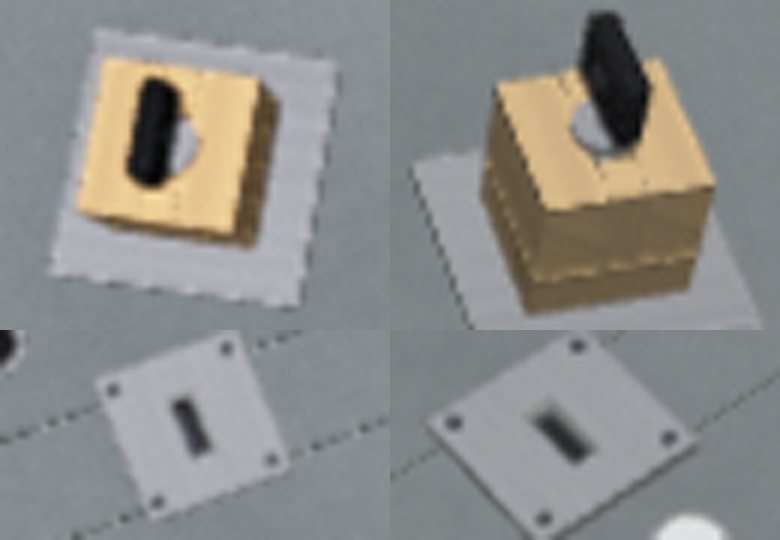

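```bash
python3 - <<'E'
from h import *
for z in (.095,.10): print('top',z,ray('top',180.2,234.6,z))
print('scene',ray('scene',362.2,167.8,.085))
for p,z in (((155+181/6,213+145/6),.064),): print('collar?',ray('top',*p,z))
# predicted bow corners of a key at trial pose
for c in ((.51,.183),(.512,.183)):
  for s in(-.02,.02): print(c,s,[proj(n,(c[0]+s*np.cos(-.17),c[1]+s*np.sin(-.17),z)).round(1) for n in('top','scene') for z in(.07,.1)])
print('slot top/scene',ray('top',326.6,205.5,.085),ray('scene',213.2,237.3,.085))
print('green',ray('top',232,238,.01),'purple',ray('top',191,192,.01),'sleeve',ray('top',257,295,.04))
E
```

```text
top 0.095 [0.50876396 0.18027872 0.095     ]
top 0.1 [0.50790976 0.17927333 0.1       ]
scene [0.50957605 0.18462329 0.085     ]
collar? [0.50766176 0.17519323 0.064     ]
(0.51, 0.183) -0.02 [array([179.7, 244.6]), array([176.9, 242.7]), array([357.5, 166.4]), array([359.4, 156. ])]
(0.51, 0.183) 0.02 [array([182.7, 227.2]), array([180.1, 224.9]), array([363.7, 180.4]), array([365.9, 170. ])]
(0.512, 0.183) -0.02 [array([179.7, 243.7]), array([176.9, 241.8]), array([357.9, 167.1]), array([359.9, 156.6])]
(0.512, 0.183) 0.02 [array([182.7, 226.4]), array([180.1, 224. ]), array([364.2, 181. ]), array([366.4, 170.7])]
slot top/scene [ 0.56270858 -0.14868947  0.085     ] [ 0.56457003 -0.1476326   0.085     ]
green [0.50973521 0.07386895 0.01      ] purple [0.62714611 0.17135197 0.01      ] sleeve [0.37239726 0.01719525 0.04      ]
```

Emit:
play_rows:
  rows: "0.12 0 0 0 0 0 0.4;0.12 0 0 0 0 0 0.4;0.12 0 0 0 0 0 0.4;0.12 0 0 0 0 0 0.4;0.02 0 0 0 4 -20 0.4;0 0 0 0 8.5 -40 0.4;0 0 0 0 8.5 -40 0.4;0 0 0 0 8.5 -40 0.4"
  squeeze: 15

```text
time: 0.77
position: [0.2562, -0.4557, 0.2219]
tool_rot: [0.541, 0.457, -0.54, 0.456]
ft_force: [0.9, 1.0, -0.7]
grip_width: 0.0529
```

Emit:
play_rows:
  rows: "0 0 0 0 8.5 -40 0.4;0 0 0 0 8.5 -40 0.4;0 0 0 0 8.5 -40 0.4;0 0 0 0 8.5 -40 0.4;0 0 0 0 8.5 -40 0.4;0 0 0 0 8.5 -40 0.4;0 0 0 0 8.5 -40 0.4;0 0 0 0 8.5 -40 0.4"

```text
time: 1.43
position: [0.3766, -0.1512, 0.2225]
tool_rot: [0.54, 0.456, -0.54, 0.456]
ft_force: [0.9, -0.2, -0.3]
grip_width: 0.0522
```

Emit:
play_rows:
  rows: "0 0 0 0 8.5 -40 0.4;0 0 0 0 8.5 -40 0.4;0 0 0 0 8.5 -40 0.4;0 0 0 0 8.5 -40 0.4;0 0 0 0 8.5 -40 0.4;0 0 0 0 8.5 -40 0.4;0 0 0 0 8.5 -40 0.4;0 0 0 0 8.5 -40 0.4"

```text
time: 2.1
position: [0.4968, 0.1533, 0.2223]
tool_rot: [-0.54, -0.457, 0.54, -0.457]
ft_force: [0.8, -0.6, 0.4]
grip_width: 0.0523
```

```bash
python3 - <<'E'
from h import *
o=st(); M=R.from_quat(o['tool_rot']).as_matrix()
print('to go tool mm',M.T@(np.array([.5095,.182,.15])-o['position'])*1000)
z=M[:,2];print('yaw',np.degrees(np.arctan2(z[1],z[0])))
E
```

```text
t 2.1 p [0.4968 0.1533 0.2223] F [ 0.78 -0.57  0.45] M [ 0.011 -0.083  0.001] w 0.05229450371315806 q [ 0.084  0.387  1.694 -0.     1.061  1.822]
[[-0.001  0.986 -0.166]
 [-0.    -0.166 -0.986]
 [-1.    -0.001  0.   ]]
to go tool mm [ 72.27784449   7.79304767 -30.47975983]
yaw -99.54610109419778
```

Emit:
play_rows:
  rows: "0 0 0 10 4 -15 0.4;0 0 0 20 4 -15 0.4;0 0 0 20 0 0 0.4;0 0 0 20 0 0 0.4;0 0 0 5 0 0 0.4;0 0 0 0 0 0 0.4;0 0 0 0 0 0 0.4"

```text
time: 2.68
position: [0.5099, 0.1792, 0.1477]
tool_rot: [-0.54, -0.456, 0.54, -0.456]
ft_force: [0.5, 0.7, -0.6]
grip_width: 0.0524
```

```bash
python3 - <<'E'
from h import *
o=st(); M=R.from_quat(o['tool_rot']).as_matrix()
print('to go tool mm',M.T@(np.array([.5095,.182,.069])-o['position'])*1000)
a=snap('top','t1');b=snap('scene','s1')
f=lambda im,x,y,w,h,k:cv2.resize(im[y:y+h,x:x+w],None,fx=k,fy=k,interpolation=cv2.INTER_CUBIC)
cv2.imwrite('pics/c1.png',np.hstack([f(a,130,180,130,130,3),f(b,300,100,130,130,3)]))
E
```

```text
t 2.6833 p [0.5099 0.1792 0.1477] F [ 0.49  0.69 -0.65] M [-0.001  0.041 -0.027] w 0.05240906791943377 q [0.131 0.519 1.718 0.    0.905 1.869]
[[-0.     0.986 -0.167]
 [-0.    -0.167 -0.986]
 [-1.    -0.     0.   ]]
to go tool mm [78.72029891 -0.80764767 -2.74686693]
```

View pics/c1.png

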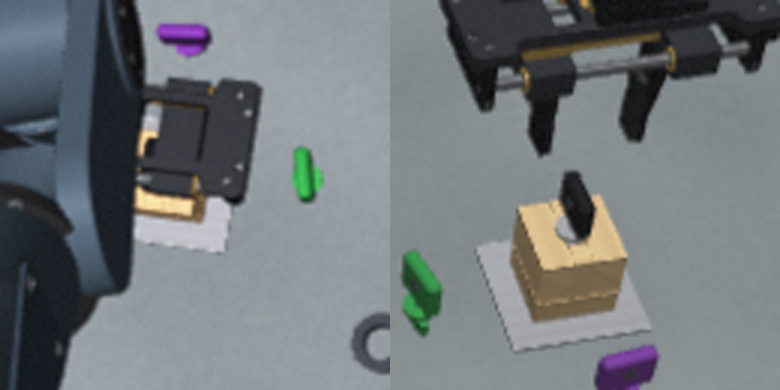

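The fingers straddle the key and nothing else is close, so I descend and close.

Emit:
play_rows:
  rows: "0 0 0 20 -1 -2.5 0.4;0 0 0 20 0 0 0.4;0 0 0 20 0 0 0.4;0 0 0 15 0 0 0.4;0 0 0 3.5 0 0 0.4;0 0 0 0 0 0 0.4;0 0 0 0 0 0 0.6;0 0 0 0 0 0 0.8"
  squeeze: 10

```text
time: 3.45
position: [0.5103, 0.182, 0.0705]
tool_rot: [0.541, 0.456, -0.539, 0.457]
ft_force: [0.2, -0.0, 0.4]
grip_width: 0.045
```

Emit:
play_rows:
  rows: "0 0 0 0 0 0 1;0 0 0 0 0 0 1;0 0 0 0 0 0 1;0 0 0 0 0 0 1;0 0 0 0 0 0 1;0 0 0 0 0 0 1"
  squeeze: 10

```text
time: 3.95
position: [0.5093, 0.1821, 0.0693]
tool_rot: [0.54, 0.456, -0.54, 0.457]
ft_force: [0.5, 0.8, 1.6]
grip_width: 0.0117
```

```bash
python3 -c "
from h import *
st()"
```

```text
t 3.95 p [0.5093 0.1821 0.0693] F [0.53 0.78 1.6 ] M [0.175 0.081 0.002] w 0.011681984177421952 q [0.137 0.647 1.768 0.    0.726 1.874]
[[ 0.     0.986 -0.167]
 [ 0.    -0.167 -0.986]
 [-1.     0.    -0.   ]]
```

Emit:
play_rows:
  rows: "0 0 0 0 0 0 1;0 0 0 -4 0 0 1;0 0 0 -8 0 0 1;0 0 0 -15 0 0 1;0 0 0 -20 0 0 1;0 0 0 -20 0 0 1;0 0 0 -15 0 0 1;0 0 0 -9 0 0 1"
  squeeze: 30

```text
time: 4.62
position: [0.5099, 0.182, 0.1623]
tool_rot: [0.541, 0.456, -0.539, 0.457]
ft_force: [0.3, 0.7, -1.1]
grip_width: 0.0122
```

Emit:
play_rows:
  rows: "-0.12 0 0 0 0 0 1;-0.12 0 0 0 0 0 1;-0.12 0 0 0 0 0 1;-0.129 0 0 0 0 0 1;0 0 0 0 -2.7 15 1;0 0 0 0 -5 30 1;0 0 0 0 -6 40 1;0 0 0 0 -6 40 1"

```text
time: 5.28
position: [0.529, 0.0565, 0.16]
tool_rot: [0.414, 0.574, -0.414, 0.573]
ft_force: [0.9, 0.2, -1.7]
grip_width: 0.0118
```

Emit:
play_rows:
  rows: "0 0 0 0 -6 40 1;0 0 0 0 -6 40 1;0 0 0 0 -6 40 1;0 0 0 0 -6 40 1;0 0 0 0 -3 20 1;0 0 0 0 -1 8 1;0 0 0 0 0 0 1;0 0 0 0 0 0 1"

```text
time: 5.95
position: [0.5607, -0.1294, 0.1597]
tool_rot: [0.415, 0.574, -0.415, 0.572]
ft_force: [-0.1, 0.5, -2.0]
grip_width: 0.0115
```

```bash
python3 - <<'E'
from h import *
o=st(); M=R.from_quat(o['tool_rot']).as_matrix()
print('to go tool mm',M.T@(np.array([.5637,-.1482,.135])-o['position'])*1000,'yaw y',np.degrees(np.arctan2(M[1,1],M[0,1])))
a=snap('top','t2');b=snap('scene','s2')
f=lambda im,x,y,w,h,k:cv2.resize(im[y:y+h,x:x+w],None,fx=k,fy=k,interpolation=cv2.INTER_CUBIC)
cv2.imwrite('pics/c2.png',np.hstack([f(a,265,145,120,120,3),f(b,150,140,120,120,3)]))
E
```

```text
t 5.95 p [ 0.5607 -0.1294  0.1597] F [-0.11  0.47 -2.01] M [ 0.067 -0.006  0.009] w 0.011534653749964416 q [-4.210e-01  5.420e-01  1.619e+00  1.000e-03  9.830e-01  8.320e-01]
[[-0.002  0.95   0.312]
 [ 0.002  0.312 -0.95 ]
 [-1.    -0.001 -0.002]]
to go tool mm [24.64495907 -3.03759994 18.85288908] yaw y 18.17763510194124
```

View pics/c2.png

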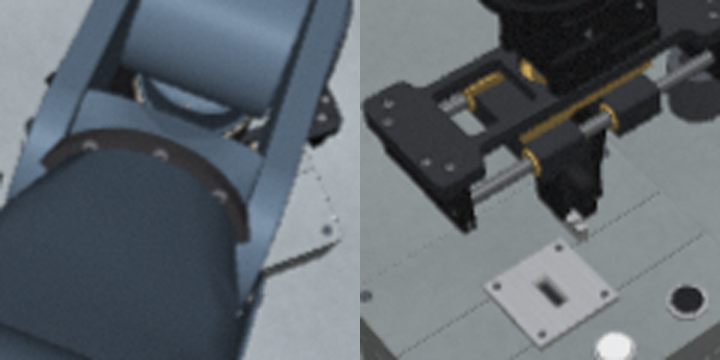

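Emit:
play_rows:
  rows: "0 0 0 0 -1.5 10 1;0 0 0 10 -1.5 9 1;0 0 0 15 0 0 1;0 0 0 10 0 0 1;0 0 0 0 0 0 1;0 0 0 0 0 0 1"

```text
time: 6.55
position: [0.564, -0.1489, 0.1239]
tool_rot: [0.414, 0.574, -0.415, 0.572]
ft_force: [-0.3, 0.1, -0.9]
grip_width: 0.0116
```

```bash
python3 - <<'E'
from h import *
o=st()
b=snap('scene','s3')
f=lambda im,x,y,w,h,k:cv2.resize(im[y:y+h,x:x+w],None,fx=k,fy=k,interpolation=cv2.INTER_CUBIC)
cv2.imwrite('pics/c3.png',f(b,180,190,70,70,8))
E
```

```text
t 6.55 p [ 0.564  -0.1489  0.1239] F [-0.26  0.07 -0.86] M [-0.009 -0.002 -0.009] w 0.011628649776593714 q [-0.45   0.602  1.626  0.     0.917  0.803]
[[-0.002  0.95   0.313]
 [ 0.001  0.313 -0.95 ]
 [-1.    -0.002 -0.002]]
```

View pics/c3.png

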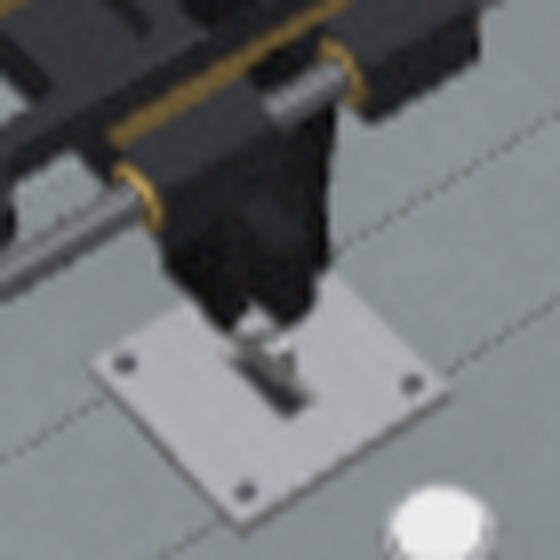

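```bash
python3 - <<'E'
from h import *
o=readout.get_obs();M=R.from_quat(o['tool_rot']).as_matrix();p=o['position']
def crop(q): return ((proj('scene',q)-[180,190])*8).round(0)
zt=p[2]-.0293
for nm,c,hx,hy,z in (('bit low',p,.01,.003,zt),('bit up',p,.01,.003,zt+.012),('slot',(.5646,-.1476,0),.011,.0038,.085)):
  print(nm,[crop((c[0]+sx*hx*M[0,1]+sy*hy*M[0,2],c[1]+sx*hx*M[1,1]+sy*hy*M[1,2],z)).tolist() for sx,sy in((-1,-1),(-1,1),(1,-1),(1,1))])
b=cv2.imread('pics/s3.png');cv2.imwrite('pics/c4.png',cv2.resize(b[222:246,200:224],None,fx=24,fy=24,interpolation=cv2.INTER_CUBIC))
E
```

```text
bit low [[240.0, 318.0], [218.0, 332.0], [293.0, 373.0], [271.0, 387.0]]
bit up [[236.0, 285.0], [214.0, 299.0], [289.0, 341.0], [267.0, 355.0]]
slot [[251.0, 340.0], [223.0, 357.0], [309.0, 400.0], [281.0, 418.0]]
```

View pics/c4.png

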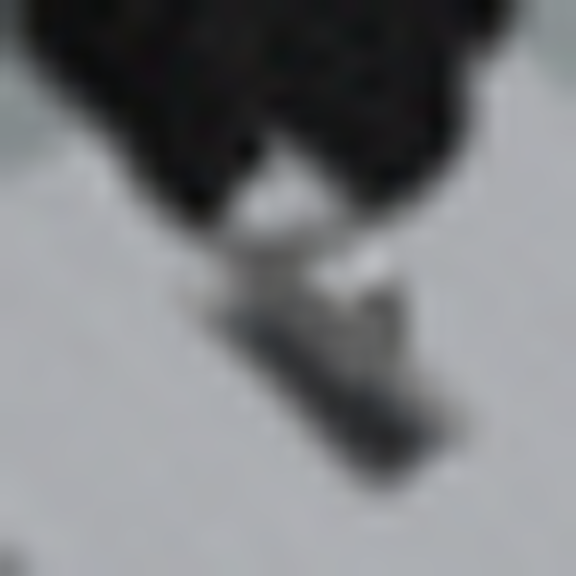

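Emit:
play_rows:
  rows: "0 0 0 3 -0.5 -1.5 1;0 0 0 3 0 0 1;0 0 0 0 0 0 1;0 0 0 0 0 0 1"

```text
time: 6.93
position: [0.5637, -0.1479, 0.1192]
tool_rot: [0.415, 0.573, -0.415, 0.573]
ft_force: [-0.3, 0.0, -1.7]
grip_width: 0.012
```

Emit:
play_rows:
  rows: "0 0 0 1 0 0 1;0 0 0 0 0 0 1"

```text
time: 7.1
position: [0.5638, -0.148, 0.1181]
tool_rot: [0.415, 0.573, -0.415, 0.573]
ft_force: [-0.5, -0.3, -1.0]
grip_width: 0.0116
```

Emit:
play_rows:
  rows: "0 0 0 1 0 0 1;0 0 0 0 0 0 1"

```text
time: 7.27
position: [0.5637, -0.148, 0.117]
tool_rot: [0.415, 0.573, -0.415, 0.573]
ft_force: [0.8, -0.3, -0.5]
grip_width: 0.0118
```

Emit:
play_rows:
  rows: "0 0 0 1 0 0 1;0 0 0 0 0 0 1"

```text
time: 7.43
position: [0.5637, -0.148, 0.1159]
tool_rot: [0.415, 0.573, -0.415, 0.573]
ft_force: [0.3, 0.6, -0.7]
grip_width: 0.0119
```

Tip is at about 0.0866, just above the plate; half-millimetre steps from here.

Emit:
play_rows:
  rows: "0 0 0 0.7 0 0 1;0 0 0 0 0 0 1"

```text
time: 7.6
position: [0.5637, -0.148, 0.1152]
tool_rot: [0.415, 0.573, -0.415, 0.573]
ft_force: [-1.1, 1.0, -0.4]
grip_width: 0.0116
```

Emit:
play_rows:
  rows: "0 0 0 0.6 0 0 1;0 0 0 0 0 0 1"

```text
time: 7.77
position: [0.5637, -0.148, 0.1146]
tool_rot: [0.415, 0.573, -0.415, 0.573]
ft_force: [0.3, 0.7, -1.3]
grip_width: 0.0114
```

Emit:
play_rows:
  rows: "0 0 0 0.5 0 0 1;0 0 0 0 0 0 1"

```text
time: 7.93
position: [0.5637, -0.148, 0.1142]
tool_rot: [0.415, 0.573, -0.415, 0.573]
ft_force: [1.0, 0.2, -0.9]
grip_width: 0.0116
```

Emit:
play_rows:
  rows: "0 0 0 0.5 0 0 1;0 0 0 0 0 0 1"

```text
time: 8.1
position: [0.5637, -0.148, 0.1137]
tool_rot: [0.415, 0.573, -0.415, 0.573]
ft_force: [0.2, -0.1, -1.9]
grip_width: 0.0117
```

Tip at about 0.0844 with no contact, so it is in the mouth or bevel. I continue.

Emit:
play_rows:
  rows: "0 0 0 0.5 0 0 1;0 0 0 0 0 0 1"

```text
time: 8.27
position: [0.5637, -0.148, 0.1132]
tool_rot: [0.415, 0.573, -0.415, 0.573]
ft_force: [0.1, 0.5, -0.6]
grip_width: 0.0116
```

Emit:
play_rows:
  rows: "0 0 0 0.5 0 0 1;0 0 0 0 0 0 1"

```text
time: 8.43
position: [0.5637, -0.148, 0.1127]
tool_rot: [0.415, 0.573, -0.415, 0.573]
ft_force: [-0.7, -0.5, -1.9]
grip_width: 0.0119
```

Emit:
play_rows:
  rows: "0 0 0 0.5 0 0 1;0 0 0 0 0 0 1"

```text
time: 8.6
position: [0.5637, -0.148, 0.1122]
tool_rot: [0.415, 0.573, -0.415, 0.573]
ft_force: [0.2, 0.2, -0.7]
grip_width: 0.0119
```

Emit:
play_rows:
  rows: "0 0 0 0.5 0 0 1;0 0 0 0 0 0 1"

```text
time: 8.77
position: [0.5637, -0.148, 0.1117]
tool_rot: [0.415, 0.573, -0.415, 0.573]
ft_force: [-0.3, 0.1, -1.7]
grip_width: 0.012
```

Emit:
play_rows:
  rows: "0 0 0 0.5 0 0 1;0 0 0 0.5 0 0 1;0 0 0 0 0 0 1"

```text
time: 9.02
position: [0.5637, -0.148, 0.1106]
tool_rot: [0.415, 0.573, -0.415, 0.573]
ft_force: [-0.2, -0.2, -0.9]
grip_width: 0.0114
```

Emit:
play_rows:
  rows: "0 0 0 0.5 0 0 1;0 0 0 0.5 0 0 1;0 0 0 0 0 0 1"

```text
time: 9.27
position: [0.5637, -0.148, 0.1096]
tool_rot: [0.415, 0.573, -0.415, 0.573]
ft_force: [0.3, 0.1, -1.1]
grip_width: 0.0117
```

Emit:
play_rows:
  rows: "0 0 0 0.5 0 0 1;0 0 0 0.5 0 0 1;0 0 0 0 0 0 1"

```text
time: 9.52
position: [0.5637, -0.148, 0.1087]
tool_rot: [0.415, 0.573, -0.415, 0.573]
ft_force: [-0.7, -0.2, -0.7]
grip_width: 0.0116
```

Emit:
play_rows:
  rows: "0 0 0 0.5 0 0 1;0 0 0 0.5 0 0 1;0 0 0 0 0 0 1"

```text
time: 9.77
position: [0.5637, -0.148, 0.1077]
tool_rot: [0.415, 0.573, -0.415, 0.573]
ft_force: [0.9, 0.1, -1.4]
grip_width: 0.0118
```

```bash
python3 -c "
from h import *
st()"
```

```text
t 9.7667 p [ 0.5637 -0.148   0.1077] F [ 0.86  0.05 -1.44] M [0.031 0.009 0.015] w 0.011815473775912178 q [-0.448  0.625  1.639 -0.     0.878  0.805]
[[-0.     0.95   0.312]
 [ 0.     0.312 -0.95 ]
 [-1.    -0.    -0.   ]]
```

Emit:
play_rows:
  rows: "0 0 0 0.8 0 0 1;0 0 0 0.8 0 0 1;0 0 0 0.8 0 0 1;0 0 0 0 0 0 1"

```text
time: 10.1
position: [0.5636, -0.148, 0.1051]
tool_rot: [0.415, 0.573, -0.415, 0.573]
ft_force: [0.7, -0.1, -0.9]
grip_width: 0.012
```

Emit:
play_rows:
  rows: "0 0 0 0.8 0 0 1;0 0 0 0.8 0 0 1;0 0 0 0.8 0 0 1;0 0 0 0 0 0 1"

```text
time: 10.43
position: [0.5636, -0.148, 0.1028]
tool_rot: [0.415, 0.573, -0.415, 0.573]
ft_force: [-0.0, 0.2, -1.1]
grip_width: 0.0118
```

Emit:
play_rows:
  rows: "0 0 0 0.8 0 0 1;0 0 0 0.8 0 0 1;0 0 0 0.8 0 0 1;0 0 0 0 0 0 1"

```text
time: 10.77
position: [0.5636, -0.148, 0.1004]
tool_rot: [0.415, 0.573, -0.415, 0.573]
ft_force: [-0.0, -0.6, -1.5]
grip_width: 0.0122
```

Emit:
play_rows:
  rows: "0 0 0 0.8 0 0 1;0 0 0 0.8 0 0 1;0 0 0 0.8 0 0 1;0 0 0 0 0 0 1"

```text
time: 11.1
position: [0.5637, -0.148, 0.098]
tool_rot: [0.415, 0.573, -0.415, 0.573]
ft_force: [0.2, 0.5, -1.3]
grip_width: 0.0115
```

Emit:
play_rows:
  rows: "0 0 0 0.7 0 0 1;0 0 0 0.7 0 0 1;0 0 0 0.7 0 0 1;0 0 0 0 0 0 1"

```text
time: 11.43
position: [0.5637, -0.148, 0.0959]
tool_rot: [0.415, 0.573, -0.415, 0.573]
ft_force: [-0.2, 0.4, -1.6]
grip_width: 0.0117
```

Emit:
play_rows:
  rows: "0 0 0 0.4 0 0 1;0 0 0 0 0 0 1"

```text
time: 11.6
position: [0.5638, -0.148, 0.0956]
tool_rot: [0.415, 0.573, -0.415, 0.573]
ft_force: [0.4, -0.3, -0.8]
grip_width: 0.0116
```

Emit:
play_rows:
  rows: "0 0 0 0.4 0 0 1;0 0 0 0 0 0 1"

```text
time: 11.77
position: [0.5638, -0.148, 0.0952]
tool_rot: [0.415, 0.573, -0.415, 0.573]
ft_force: [0.6, -0.5, -1.3]
grip_width: 0.0118
```

Emit:
play_rows:
  rows: "0 0 0 0.3 0 0 1;0 0 0 0 0 0 1"

```text
time: 11.93
position: [0.5637, -0.148, 0.0949]
tool_rot: [0.415, 0.573, -0.415, 0.573]
ft_force: [-0.2, -0.4, -1.0]
grip_width: 0.0114
```

Expected seat is near z=0.0943, so I take tiny steps until I feel it.

Emit:
play_rows:
  rows: "0 0 0 0.3 0 0 1;0 0 0 0 0 0 1"

```text
time: 12.1
position: [0.5638, -0.148, 0.0946]
tool_rot: [0.415, 0.573, -0.415, 0.573]
ft_force: [-0.1, -0.3, -0.9]
grip_width: 0.012
```

Emit:
play_rows:
  rows: "0 0 0 0.2 0 0 1;0 0 0 0 0 0 1"

```text
time: 12.27
position: [0.5638, -0.148, 0.0944]
tool_rot: [0.415, 0.573, -0.415, 0.573]
ft_force: [0.0, 0.8, -1.0]
grip_width: 0.0117
```

Emit:
play_rows:
  rows: "0 0 0 0.2 0 0 1;0 0 0 0 0 0 1"

```text
time: 12.43
position: [0.5638, -0.148, 0.0942]
tool_rot: [0.415, 0.573, -0.415, 0.573]
ft_force: [-0.8, 0.8, -0.1]
grip_width: 0.0119
```

Emit:
play_rows:
  rows: "0 0 0 0.2 0 0 1;0 0 0 0 0 0 1"

```text
time: 12.6
position: [0.5638, -0.148, 0.0942]
tool_rot: [0.415, 0.573, -0.415, 0.573]
ft_force: [-1.1, -0.4, 0.2]
grip_width: 0.0114
```

Emit:
play_rows:
  rows: "0 0 0 0.2 0 0 1;0 0 0 0 0 0 1"

```text
time: 12.77
position: [0.5638, -0.148, 0.0942]
tool_rot: [0.415, 0.573, -0.415, 0.573]
ft_force: [-0.9, 0.1, 2.4]
grip_width: 0.0116
```

Emit:
play_rows:
  rows: "0 0 0 0.2 0 0 1;0 0 0 0 0 0 1"

```text
time: 12.93
position: [0.5639, -0.1481, 0.0942]
tool_rot: [0.415, 0.573, -0.415, 0.573]
ft_force: [-1.1, 0.4, 5.0]
grip_width: 0.0119
```

Emit:
play_rows:
  rows: "0 0 0 -0.2 0 0 1;0.05 0 0 0 0 0 1;0.05 0 0 0 0 0 1;0 0 0 0 0 0 1"

```text
time: 13.27
position: [0.5637, -0.1474, 0.0942]
tool_rot: [0.443, 0.551, -0.443, 0.551]
ft_force: [-1.0, 1.9, 5.3]
grip_width: 0.0117
```

```bash
cat > s.py <<'E'
from h import *
o=readout.get_obs();M=R.from_quat(o['tool_rot']).as_matrix()
print('t',round(o['time'],2),'yaw',round(float(np.arctan2(M[1,1],M[0,1])),3),'p',np.round(np.array(o['position'])*1e3,1),'Fw',np.round(o['ft_force'],1),'Ftool',(M.T@o['ft_force']).round(1),'M',np.round(o['moment'],3),'q6',round(o['q'][5],2))
E
python3 s.py
```

```text
t 13.27 yaw 0.216 p [ 563.7 -147.4   94.2] Fw [-1.   1.9  5.3] Ftool [-5.3 -0.6 -2. ] M [0.353 0.221 0.013] q6 0.91
```

Emit:
play_rows:
  rows: "0.05 0 0 0 0 0 1;0.05 0 0 0 0 0 1;0 0 0 0 0 0 1"

```text
time: 13.52
position: [0.5637, -0.1474, 0.0941]
tool_rot: [0.47, 0.528, -0.47, 0.528]
ft_force: [-0.8, 1.3, 5.6]
grip_width: 0.0121
```

```bash
python3 s.py
```

```text
t 13.52 yaw 0.116 p [ 563.7 -147.4   94.1] Fw [-0.8  1.3  5.6] Ftool [-5.6 -0.6 -1.4] M [ 0.413  0.2   -0.005] q6 1.01
```

Emit:
play_rows:
  rows: "0.05 0 0 0 0 0 1;0.05 0 0 0 0 0 1;0 0 0 0 0 0 1"

```text
time: 13.77
position: [0.5637, -0.1474, 0.0942]
tool_rot: [0.496, 0.504, -0.496, 0.504]
ft_force: [-1.2, 2.5, 4.9]
grip_width: 0.0115
```

```bash
python3 s.py
```

```text
t 13.77 yaw 0.016 p [ 563.7 -147.4   94.2] Fw [-1.2  2.5  4.9] Ftool [-4.9 -1.2 -2.5] M [0.422 0.207 0.013] q6 1.11
```

Emit:
play_rows:
  rows: "0.05 0 0 -0.1 0 0 1;0.05 0 0 -0.1 0 0 1;0.05 0 0 0 0 0 1;0.05 0 0 0 0 0 1"

```text
time: 14.1
position: [0.5637, -0.1474, 0.0942]
tool_rot: [0.544, 0.452, -0.544, 0.452]
ft_force: [-0.9, 2.7, 3.8]
grip_width: 0.0119
```

```bash
python3 s.py
```

```text
t 14.1 yaw -0.185 p [ 563.7 -147.4   94.2] Fw [-0.9  2.7  3.8] Ftool [-3.8 -1.3 -2.5] M [0.442 0.19  0.093] q6 1.31
```

Emit:
play_rows:
  rows: "0.05 0 0 0 0 0 1;0.05 0 0 0 0 0 1;0.05 0 0 0 0 0 1;0.05 0 0 0 0 0 1"

```text
time: 14.43
position: [0.5638, -0.1474, 0.0942]
tool_rot: [0.586, 0.396, -0.586, 0.395]
ft_force: [0.1, 2.7, 4.1]
grip_width: 0.012
```

```bash
python3 s.py
```

```text
t 14.43 yaw -0.385 p [ 563.8 -147.4   94.2] Fw [0.1 2.7 4.1] Ftool [-4.1 -0.9 -2.5] M [0.422 0.144 0.07 ] q6 1.51
```

Emit:
play_rows:
  rows: "0.05 0 0 0 0 0 1;0.05 0 0 0 0 0 1;0.05 0 0 0 0 0 1;0.05 0 0 0 0 0 1"

```text
time: 14.77
position: [0.5637, -0.1474, 0.0942]
tool_rot: [0.623, 0.335, -0.623, 0.334]
ft_force: [-0.6, 2.4, 4.5]
grip_width: 0.0112
```

```bash
python3 s.py
```

```text
t 14.77 yaw -0.585 p [ 563.7 -147.4   94.2] Fw [-0.6  2.4  4.5] Ftool [-4.5 -1.9 -1.7] M [0.454 0.16  0.061] q6 1.71
```

Emit:
play_rows:
  rows: "0.05 0 0 0 0 0 1;0.05 0 0 0 0 0 1;0.05 0 0 0 0 0 1;0.05 0 0 0 0 0 1;0.05 0 0 0 0 0 1"

```text
time: 15.18
position: [0.5638, -0.1475, 0.0942]
tool_rot: [0.66, 0.255, -0.66, 0.254]
ft_force: [-0.7, 1.1, 4.9]
grip_width: 0.0117
```

```bash
python3 s.py
```

```text
t 15.18 yaw -0.835 p [ 563.8 -147.5   94.2] Fw [-0.7  1.1  4.9] Ftool [-4.9 -1.3 -0.2] M [0.447 0.156 0.073] q6 1.96
```

Emit:
play_rows:
  rows: "0.03 0 0 0 0 0 1;0 0 0 0 0 0 1"

```text
time: 15.35
position: [0.5638, -0.1475, 0.0942]
tool_rot: [0.663, 0.245, -0.663, 0.245]
ft_force: [0.2, 2.5, 4.2]
grip_width: 0.0117
```

```bash
python3 s.py
```

```text
t 15.35 yaw -0.863 p [ 563.8 -147.5   94.2] Fw [0.2 2.5 4.2] Ftool [-4.2 -1.8 -1.8] M [0.537 0.145 0.023] q6 1.98
```

Emit:
play_rows:
  rows: "0.03 0 0 0 0 0 1;0 0 0 0 0 0 1"

```text
time: 15.52
position: [0.5637, -0.1475, 0.0942]
tool_rot: [0.667, 0.236, -0.667, 0.235]
ft_force: [-0.5, 2.7, 3.7]
grip_width: 0.0111
```

```bash
python3 s.py
```

```text
t 15.52 yaw -0.892 p [ 563.7 -147.5   94.2] Fw [-0.5  2.7  3.7] Ftool [-3.7 -2.4 -1.3] M [0.522 0.171 0.054] q6 2.01
```

Emit:
play_rows:
  rows: "0.03 0 0 0 0 0 1;0 0 0 0 0 0 1"

```text
time: 15.68
position: [0.5637, -0.1475, 0.0942]
tool_rot: [0.67, 0.226, -0.67, 0.225]
ft_force: [-1.2, 2.8, 4.9]
grip_width: 0.0116
```

```bash
python3 s.py
```

```text
t 15.68 yaw -0.922 p [ 563.7 -147.5   94.2] Fw [-1.2  2.8  4.9] Ftool [-4.9 -3.  -0.7] M [0.691 0.119 0.023] q6 2.04
```

Emit:
play_rows:
  rows: "0.02 0 0 0 0 0 1;0 0 0 0 0 0 1"

```text
time: 15.85
position: [0.5637, -0.1476, 0.0942]
tool_rot: [0.673, 0.219, -0.672, 0.218]
ft_force: [-0.6, 3.4, 5.6]
grip_width: 0.0113
```

```bash
python3 s.py
```

```text
t 15.85 yaw -0.942 p [ 563.7 -147.6   94.2] Fw [-0.6  3.4  5.6] Ftool [-5.6 -3.1 -1.5] M [0.698 0.119 0.046] q6 2.06
```

Emit:
play_rows:
  rows: "0.02 0 0 0 0 0 1;0 0 0 0 0 0 1"

```text
time: 16.02
position: [0.5638, -0.1476, 0.0942]
tool_rot: [0.675, 0.212, -0.675, 0.212]
ft_force: [-0.4, 3.6, 5.5]
grip_width: 0.0118
```

```bash
python3 s.py
```

```text
t 16.02 yaw -0.962 p [ 563.8 -147.6   94.2] Fw [-0.4  3.6  5.5] Ftool [-5.5 -3.2 -1.7] M [0.755 0.162 0.002] q6 2.08
```

Emit:
play_rows:
  rows: "0.02 0 0 0 0 0 1;0 0 0 0 0 0 1"

```text
time: 16.18
position: [0.5637, -0.1476, 0.0942]
tool_rot: [0.677, 0.205, -0.677, 0.205]
ft_force: [-0.6, 2.4, 5.3]
grip_width: 0.0117
```

```bash
python3 s.py
```

```text
t 16.18 yaw -0.982 p [ 563.7 -147.6   94.2] Fw [-0.6  2.4  5.3] Ftool [-5.3 -2.3 -0.9] M [0.701 0.102 0.074] q6 2.1
```

Emit:
play_rows:
  rows: "0.02 0 0 0 0 0 1;0 0 0 0 0 0 1"

```text
time: 16.35
position: [0.5638, -0.1476, 0.0942]
tool_rot: [0.679, 0.199, -0.679, 0.198]
ft_force: [0.0, 4.4, 4.3]
grip_width: 0.0117
```

```bash
python3 s.py
```

```text
t 16.35 yaw -1.002 p [ 563.8 -147.6   94.2] Fw [0.  4.4 4.3] Ftool [-4.3 -3.7 -2.4] M [0.724 0.133 0.071] q6 2.12
```

Emit:
play_rows:
  rows: "0.02 0 0 -0.1 -0.2 0 1;0 0 0 0 0 0 1"

```text
time: 16.52
position: [0.5637, -0.1475, 0.0942]
tool_rot: [0.681, 0.192, -0.681, 0.191]
ft_force: [0.4, 3.2, 5.1]
grip_width: 0.0117
```

```bash
python3 s.py
```

```text
t 16.52 yaw -1.023 p [ 563.7 -147.5   94.2] Fw [0.4 3.2 5.1] Ftool [-5.1 -2.5 -2. ] M [0.743 0.105 0.096] q6 2.15
```

Emit:
play_rows:
  rows: "0.02 0 0 0 0 0 1;0 0 0 0 0 0 1"

```text
time: 16.68
position: [0.5638, -0.1476, 0.0942]
tool_rot: [0.683, 0.185, -0.683, 0.184]
ft_force: [0.0, 3.6, 4.3]
grip_width: 0.0121
```

```bash
python3 s.py
```

```text
t 16.68 yaw -1.043 p [ 563.8 -147.6   94.2] Fw [0.  3.6 4.3] Ftool [-4.3 -3.1 -1.8] M [ 0.871 -0.002  0.093] q6 2.17
```

Emit:
play_rows:
  rows: "0.02 0 0 0 0 0 1;0 0 0 0 0 0 1"

```text
time: 16.85
position: [0.5637, -0.1476, 0.0942]
tool_rot: [0.684, 0.178, -0.684, 0.178]
ft_force: [1.3, 3.7, 4.4]
grip_width: 0.0116
```

```bash
python3 s.py
```

```text
t 16.85 yaw -1.063 p [ 563.7 -147.6   94.2] Fw [1.3 3.7 4.4] Ftool [-4.4 -2.6 -2.9] M [ 0.931 -0.049  0.303] q6 2.19
```

The stop is felt (moment up to 0.3 N m at 1.38 rad of key turn), so I turn back at once.

Emit:
play_rows:
  rows: "-0.03 0 0 0 0 0 1;-0.05 0 0 0 0.2 0 1;-0.05 0 0 0 0 0 1;0 0 0 0 0 0 1"

```text
time: 17.18
position: [0.5634, -0.1479, 0.0942]
tool_rot: [-0.671, -0.222, 0.671, -0.222]
ft_force: [-0.7, 3.3, 5.3]
grip_width: 0.0117
```

```bash
python3 s.py
```

```text
t 17.18 yaw -0.931 p [ 563.4 -147.9   94.2] Fw [-0.7  3.3  5.3] Ftool [-5.3 -3.1 -1.4] M [0.731 0.155 0.075] q6 2.05
```

Emit:
play_rows:
  rows: "-0.05 0 0 0 0 0 1;-0.05 0 0 0 0 0 1;-0.05 0 0 0 0 0 1;-0.05 0 0 0 0 0 1;-0.05 0 0 0 0 0 1;-0.05 0 0 0 0 0 1"

```text
time: 17.68
position: [0.5635, -0.1477, 0.0942]
tool_rot: [0.631, 0.32, -0.63, 0.32]
ft_force: [-0.6, 4.4, 5.3]
grip_width: 0.0119
```

```bash
python3 s.py
```

```text
t 17.68 yaw -0.631 p [ 563.5 -147.7   94.2] Fw [-0.6  4.4  5.3] Ftool [-5.3 -3.1 -3.2] M [ 0.8    0.14  -0.077] q6 1.75
```

Emit:
play_rows:
  rows: "-0.05 0 0 0 0 0 1;-0.05 0 0 0 0 0 1;-0.05 0 0 0 0 0 1;-0.05 0 0 0 0 0 1;-0.05 0 0 0 0 0 1;-0.05 0 0 0 0 0 1"

```text
time: 18.18
position: [0.5635, -0.1477, 0.0942]
tool_rot: [0.576, 0.411, -0.575, 0.41]
ft_force: [-1.1, 4.1, 4.9]
grip_width: 0.0116
```

```bash
python3 s.py
```

```text
t 18.18 yaw -0.331 p [ 563.5 -147.7   94.2] Fw [-1.1  4.1  4.9] Ftool [-4.9 -2.4 -3.5] M [ 0.86   0.18  -0.104] q6 1.45
```

Emit:
play_rows:
  rows: "-0.05 0 0 0 0 0 1;-0.05 0 0 0 0 0 1;-0.05 0 0 0 0 0 1;-0.05 0 0 0 0 0 1;-0.05 0 0 0 0 0 1;-0.05 0 0 0 0 0 1"

```text
time: 18.68
position: [0.5636, -0.1478, 0.0942]
tool_rot: [0.508, 0.492, -0.508, 0.492]
ft_force: [-0.7, 5.1, 5.5]
grip_width: 0.012
```

```bash
python3 s.py
```

```text
t 18.68 yaw -0.031 p [ 563.6 -147.8   94.2] Fw [-0.7  5.1  5.5] Ftool [-5.5 -0.9 -5. ] M [ 0.806  0.03  -0.055] q6 1.15
```

Emit:
play_rows:
  rows: "-0.05 0 0 0 0 -0.2 1;-0.05 0 0 0 0 -0.2 1;-0.05 0 0 0 0 0 1;-0.05 0 0 0 0 0 1;-0.05 0 0 0 0 0 1;-0.05 0 0 0 0 0 1"

```text
time: 19.18
position: [0.5636, -0.1477, 0.0942]
tool_rot: [0.428, 0.563, -0.428, 0.562]
ft_force: [-0.9, 3.6, 5.2]
grip_width: 0.0119
```

```bash
python3 s.py
```

```text
t 19.18 yaw 0.269 p [ 563.6 -147.7   94.2] Fw [-0.9  3.6  5.2] Ftool [-5.2  0.1 -3.7] M [ 0.597  0.146 -0.065] q6 0.85
```

Emit:
play_rows:
  rows: "-0.025 0 0 0 0 0 1;-0.025 0 0 0 0 0 1;0 0 0 0 0 0 1"

```text
time: 19.43
position: [0.5636, -0.1477, 0.0941]
tool_rot: [0.415, 0.573, -0.415, 0.573]
ft_force: [0.2, 2.8, 4.6]
grip_width: 0.0119
```

```bash
python3 s.py
```

```text
t 19.43 yaw 0.318 p [ 563.6 -147.7   94.1] Fw [0.2 2.8 4.6] Ftool [-4.6  1.1 -2.6] M [ 0.596  0.163 -0.066] q6 0.81
```

Emit:
play_rows:
  rows: "-0.02 0 0 0 0 0 1;0 0 0 0 0 0 1"

```text
time: 19.6
position: [0.5636, -0.1477, 0.0942]
tool_rot: [0.409, 0.577, -0.409, 0.577]
ft_force: [0.0, 2.8, 5.0]
grip_width: 0.012
```

```bash
python3 s.py
```

```text
t 19.6 yaw 0.337 p [ 563.6 -147.7   94.2] Fw [0.  2.8 5. ] Ftool [-5.   0.9 -2.6] M [ 0.625  0.122 -0.062] q6 0.79
```

Emit:
play_rows:
  rows: "-0.02 0 0 0 0 0 1;0 0 0 0 0 0 1"

```text
time: 19.77
position: [0.5636, -0.1477, 0.0942]
tool_rot: [0.403, 0.581, -0.403, 0.581]
ft_force: [-0.5, 3.0, 5.1]
grip_width: 0.0118
```

```bash
python3 s.py
```

```text
t 19.77 yaw 0.357 p [ 563.6 -147.7   94.2] Fw [-0.5  3.   5.1] Ftool [-5.1  0.5 -3. ] M [ 0.681  0.076 -0.056] q6 0.77
```

Emit:
play_rows:
  rows: "-0.02 0 0 0 0 0 1;0 0 0 0 0 0 1"

```text
time: 19.93
position: [0.5636, -0.1477, 0.0942]
tool_rot: [0.397, 0.585, -0.397, 0.585]
ft_force: [-0.3, 3.0, 4.4]
grip_width: 0.0117
```

```bash
python3 s.py
```

```text
t 19.93 yaw 0.377 p [ 563.6 -147.7   94.2] Fw [-0.3  3.   4.4] Ftool [-4.4  0.8 -2.9] M [ 0.618  0.156 -0.01 ] q6 0.75
```

Emit:
play_rows:
  rows: "-0.015 0 0 0 0 0 1;0 0 0 0 0 0 1"

```text
time: 20.1
position: [0.5636, -0.1477, 0.0942]
tool_rot: [0.393, 0.588, -0.393, 0.588]
ft_force: [-0.1, 3.3, 5.9]
grip_width: 0.0118
```

```bash
python3 s.py
```

```text
t 20.1 yaw 0.392 p [ 563.6 -147.7   94.2] Fw [-0.1  3.3  5.9] Ftool [-5.9  1.1 -3.1] M [ 0.67   0.118 -0.08 ] q6 0.73
```

Emit:
play_rows:
  rows: "-0.015 0 0 0 0 0 1;0 0 0 0 0 0 1"

```text
time: 20.27
position: [0.5636, -0.1477, 0.0941]
tool_rot: [0.389, 0.591, -0.389, 0.591]
ft_force: [-0.8, 3.5, 4.7]
grip_width: 0.0117
```

```bash
python3 s.py
```

```text
t 20.27 yaw 0.407 p [ 563.6 -147.7   94.1] Fw [-0.8  3.5  4.7] Ftool [-4.7  0.6 -3.5] M [ 0.64   0.111 -0.081] q6 0.72
```

Emit:
play_rows:
  rows: "-0.015 0 0 0 0 0 1;0 0 0 0 0 0 1"

```text
time: 20.43
position: [0.5636, -0.1477, 0.0942]
tool_rot: [0.384, 0.594, -0.384, 0.594]
ft_force: [0.1, 3.3, 4.8]
grip_width: 0.012
```

```bash
python3 s.py
```

```text
t 20.43 yaw 0.422 p [ 563.6 -147.7   94.2] Fw [0.1 3.3 4.8] Ftool [-4.8  1.4 -3. ] M [ 0.596  0.077 -0.122] q6 0.7
```

Emit:
play_rows:
  rows: "-0.015 0 0 0 0 0 1;0 0 0 0 0 0 1"

```text
time: 20.6
position: [0.5636, -0.1477, 0.0942]
tool_rot: [0.38, 0.597, -0.38, 0.596]
ft_force: [-0.4, 4.1, 5.1]
grip_width: 0.0117
```

```bash
python3 s.py
```

```text
t 20.6 yaw 0.437 p [ 563.6 -147.7   94.2] Fw [-0.4  4.1  5.1] Ftool [-5.1  1.4 -3.9] M [ 0.629  0.128 -0.221] q6 0.69
```

Emit:
play_rows:
  rows: "-0.012 0 0 0 0 0 1;0 0 0 0 0 0 1"

```text
time: 20.77
position: [0.5636, -0.1477, 0.0941]
tool_rot: [0.376, 0.599, -0.376, 0.598]
ft_force: [0.0, 1.8, 5.4]
grip_width: 0.012
```

```bash
python3 s.py
```

```text
t 20.77 yaw 0.448 p [ 563.6 -147.7   94.1] Fw [0.  1.8 5.4] Ftool [-5.4  0.8 -1.6] M [ 0.62   0.104 -0.254] q6 0.67
```

Home stop is felt. I centre the key in its play (yaw about 0.318), relieve the side load, then draw gently.

Emit:
play_rows:
  rows: "0.04 0 0 0 0 0 1;0.05 0 0 0 0 0 1;0.04 0 0 -0.2 0 -0.3 1;0 0 0 -0.3 0 0 1;0 0 0 0 0 0 1"

```text
time: 21.18
position: [0.5638, -0.1481, 0.0942]
tool_rot: [0.413, 0.573, -0.414, 0.574]
ft_force: [-0.7, -0.0, 1.1]
grip_width: 0.0117
```

```bash
python3 s.py
```

```text
t 21.18 yaw 0.321 p [ 563.8 -148.1   94.2] Fw [-0.7 -0.   1.1] Ftool [-1.1 -0.7 -0.2] M [ 0.023 -0.053 -0.025] q6 0.8
```

Emit:
play_rows:
  rows: "0 0 0 -0.5 0 0 1;0 0 0 -0.5 0 0 1;0 0 0 0 0 0 1"

```text
time: 21.43
position: [0.5635, -0.1476, 0.0954]
tool_rot: [0.414, 0.573, -0.414, 0.573]
ft_force: [-0.5, 0.6, -0.4]
grip_width: 0.0117
```

```bash
python3 s.py
```

```text
t 21.43 yaw 0.32 p [ 563.5 -147.6   95.4] Fw [-0.5  0.6 -0.4] Ftool [ 0.4 -0.3 -0.7] M [0.006 0.109 0.006] q6 0.8
```

Emit:
play_rows:
  rows: "0 0 0 -0.5 0 0 1;0 0 0 -0.5 0 0 1;0 0 0 0 0 0 1"

```text
time: 21.68
position: [0.5637, -0.1474, 0.0967]
tool_rot: [0.414, 0.573, -0.414, 0.573]
ft_force: [-0.2, 1.1, -1.3]
grip_width: 0.0119
```

```bash
python3 s.py
```

```text
t 21.68 yaw 0.32 p [ 563.7 -147.4   96.7] Fw [-0.2  1.1 -1.3] Ftool [ 1.3  0.1 -1.1] M [-0.036 -0.028 -0.018] q6 0.8
```

Emit:
play_rows:
  rows: "0 0 0 -0.5 0 0.2 1;0 0 0 -0.5 0 0.2 1;0 0 0 -0.5 0 0 1;0 0 0 0 0 0 1"

```text
time: 22.02
position: [0.5639, -0.1478, 0.0983]
tool_rot: [0.414, 0.573, -0.414, 0.573]
ft_force: [-0.1, -0.4, -0.9]
grip_width: 0.0118
```

Emit:
play_rows:
  rows: "0 0 0 -0.5 0 0 1;0 0 0 -0.5 0 0 1;0 0 0 -0.5 0 0 1;0 0 0 0 0 0 1"

```text
time: 22.35
position: [0.5638, -0.1477, 0.0998]
tool_rot: [0.414, 0.573, -0.414, 0.573]
ft_force: [-0.2, -0.6, -1.0]
grip_width: 0.0119
```

Emit:
play_rows:
  rows: "0 0 0 -0.6 0 0 1;0 0 0 -0.6 0 0 1;0 0 0 -0.6 0 0 1;0 0 0 -0.6 0 0 1;0 0 0 0 0 0 1"

```text
time: 22.77
position: [0.5639, -0.1478, 0.1022]
tool_rot: [0.414, 0.573, -0.414, 0.573]
ft_force: [1.1, -0.1, -0.9]
grip_width: 0.0121
```

Emit:
play_rows:
  rows: "0 0 0 -0.8 0 0 1;0 0 0 -0.8 0 0 1;0 0 0 -0.8 0 0 1;0 0 0 -0.8 0 0 1;0 0 0 0 0 0 1"

```text
time: 23.18
position: [0.5639, -0.1478, 0.1055]
tool_rot: [0.414, 0.573, -0.414, 0.573]
ft_force: [0.1, 0.8, -0.8]
grip_width: 0.0116
```

Emit:
play_rows:
  rows: "0 0 0 -0.8 0 0 1;0 0 0 -0.8 0 0 1;0 0 0 -0.8 0 0 1;0 0 0 -0.8 0 0 1;0 0 0 0 0 0 1"

```text
time: 23.6
position: [0.5639, -0.1478, 0.1087]
tool_rot: [0.414, 0.573, -0.414, 0.573]
ft_force: [-0.5, -0.6, -0.3]
grip_width: 0.0118
```

Emit:
play_rows:
  rows: "0 0 0 -0.8 0 0 1;0 0 0 -0.8 0 0 1;0 0 0 -0.8 0 0 1;0 0 0 -0.8 0 0 1;0 0 0 -0.8 0 0 1;0 0 0 0 0 0 1"

```text
time: 24.1
position: [0.5639, -0.1478, 0.1127]
tool_rot: [0.414, 0.573, -0.414, 0.573]
ft_force: [-0.7, -0.3, -1.4]
grip_width: 0.0119
```

Emit:
play_rows:
  rows: "0 0 0 -1 0 0 1;0 0 0 -1 0 0 1;0 0 0 -1 0 0 1;0 0 0 -1 0 0 1;0 0 0 -1 0 0 1;0 0 0 0 0 0 1"

```text
time: 24.6
position: [0.564, -0.1478, 0.1177]
tool_rot: [0.414, 0.573, -0.414, 0.573]
ft_force: [0.7, -0.2, -0.6]
grip_width: 0.0117
```

Emit:
play_rows:
  rows: "0 0 0 -10 0 0 1;0 0 0 -15 0 0 1;0 0 0 -15 0 0 1;0 0 0 -7 0 0 1;0 0 0 0 3 -20 1;0 0 0 0 6 -40 1;0 0 0 0 6 -40 1;0 0 0 0 6 -40 1"

```text
time: 25.27
position: [0.5393, -0.0073, 0.1649]
tool_rot: [0.415, 0.573, -0.414, 0.573]
ft_force: [0.0, 0.3, -0.3]
grip_width: 0.0117
```

Emit:
play_rows:
  rows: "0 0 0 0 6 -40 1;0 0 0 0 6 -40 1;0 0 0 0 6 -40 1;0 0 0 0 6 -38 1;0 0 0 0 4 -20 1;0.12 0 0 0 2.3 -8 1;0.12 0 0 0 0 0 1;0.12 0 0 0 0 0 1"

```text
time: 25.93
position: [0.5097, 0.1791, 0.1648]
tool_rot: [0.511, 0.489, -0.511, 0.489]
ft_force: [0.4, 0.5, -0.9]
grip_width: 0.0116
```

Emit:
play_rows:
  rows: "0.12 0 0 0 0 0 1;0.012 0 0 0 0 0 1;0 0 0 0 0 0 1;0 0 0 0 0 0 1"

```text
time: 26.27
position: [0.51, 0.1778, 0.1646]
tool_rot: [0.541, 0.456, -0.541, 0.456]
ft_force: [0.5, 0.1, -0.6]
grip_width: 0.0117
```

```bash
python3 - <<'E'
from h import *
import s
M=s.M
print('to go tool mm',M.T@(np.array([.5095,.1823,.0693])-s.o['position'])*1000)
b=snap('scene','s5')
f=lambda im,x,y,w,h,k:cv2.resize(im[y:y+h,x:x+w],None,fx=k,fy=k,interpolation=cv2.INTER_CUBIC)
cv2.imwrite('pics/c5.png',np.hstack([f(b,310,110,100,110,4),f(b,185,215,60,55,8)]))
E
```

```text
t 26.27 yaw -0.17 p [510.  177.8 164.6] Fw [ 0.5  0.1 -0.6] Ftool [ 0.6  0.5 -0.2] M [-0.015  0.005  0.043] q6 1.87
to go tool mm [95.29956374 -1.26581887 -4.3521457 ]
```

View pics/c5.png

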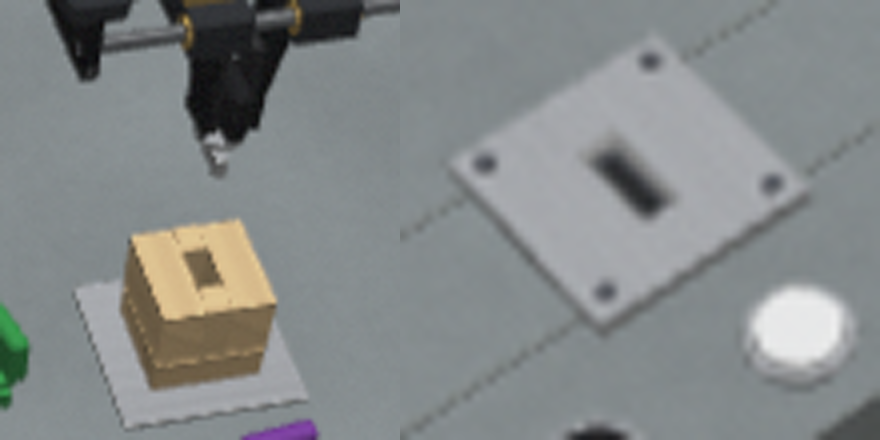

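The key hangs upright over the empty stand slot (crop 205,267), and the lock plate is undisturbed. I lower it.

Emit:
play_rows:
  rows: "0 0 0 5 -1.2 -4.3 1;0 0 0 15 0 0 1;0 0 0 20 0 0 1;0 0 0 15 0 0 1;0 0 0 10 0 0 1;0 0 0 0 0 0 1;0 0 0 0 0 0 1"

```text
time: 26.9
position: [0.5094, 0.1824, 0.099]
tool_rot: [-0.541, -0.455, 0.541, -0.455]
ft_force: [0.1, -0.1, -0.3]
grip_width: 0.0119
```

Emit:
play_rows:
  rows: "0 0 0 2 0 0 1;0 0 0 2 0 0 1;0 0 0 2 0 0 1;0 0 0 2 0 0 1;0 0 0 2 0 0 1;0 0 0 0 0 0 1"

```text
time: 27.4
position: [0.5094, 0.1823, 0.0892]
tool_rot: [-0.541, -0.455, 0.541, -0.455]
ft_force: [-0.4, -0.2, -0.9]
grip_width: 0.0119
```

```bash
python3 s.py
```

```text
t 27.4 yaw -0.172 p [509.4 182.3  89.2] Fw [-0.4 -0.2 -0.9] Ftool [ 0.9 -0.3  0.2] M [0.059 0.054 0.013] q6 1.88
```

Tip is at the mouth. Next 3 mm in small steps, then on down to the seat near z=0.069.

Emit:
play_rows:
  rows: "0 0 0 0.7 0 0 1;0 0 0 0.7 0 0 1;0 0 0 0.7 0 0 1;0 0 0 0 0 0 1"

```text
time: 27.73
position: [0.5095, 0.1823, 0.0873]
tool_rot: [-0.541, -0.455, 0.541, -0.455]
ft_force: [-0.1, -0.1, -0.3]
grip_width: 0.0119
```

Emit:
play_rows:
  rows: "0 0 0 1 0 0 1;0 0 0 1 0 0 1;0 0 0 1 0 0 1;0 0 0 1 0 0 1;0 0 0 0 0 0 1"

```text
time: 28.15
position: [0.5094, 0.1823, 0.0831]
tool_rot: [-0.541, -0.455, 0.541, -0.455]
ft_force: [0.9, 0.3, -1.2]
grip_width: 0.012
```

Emit:
play_rows:
  rows: "0 0 0 1.5 0 0 1;0 0 0 1.5 0 0 1;0 0 0 1.5 0 0 1;0 0 0 1.5 0 0 1;0 0 0 1.5 0 0 1;0 0 0 1.5 0 0 1;0 0 0 1.5 0 0 1;0 0 0 0 0 0 1"

```text
time: 28.82
position: [0.5094, 0.1823, 0.0725]
tool_rot: [-0.541, -0.455, 0.541, -0.455]
ft_force: [-0.3, 0.5, -0.9]
grip_width: 0.0115
```

Emit:
play_rows:
  rows: "0 0 0 0.5 0 0 1;0 0 0 0.5 0 0 1;0 0 0 0.5 0 0 1;0 0 0 0.5 0 0 1;0 0 0 0 0 0 1"

```text
time: 29.23
position: [0.5095, 0.1823, 0.0708]
tool_rot: [-0.541, -0.455, 0.541, -0.455]
ft_force: [0.0, 0.7, -1.6]
grip_width: 0.0114
```

Emit:
play_rows:
  rows: "0 0 0 0.4 0 0 1;0 0 0 0.3 0 0 1;0 0 0 0 0 0 1"

```text
time: 29.48
position: [0.5095, 0.1823, 0.0701]
tool_rot: [-0.541, -0.455, 0.541, -0.455]
ft_force: [0.5, -0.2, -1.2]
grip_width: 0.0119
```

```bash
python3 s.py
```

```text
t 29.48 yaw -0.172 p [509.5 182.3  70.1] Fw [ 0.5 -0.2 -1.2] Ftool [1.2 0.5 0.1] M [ 0.008  0.01  -0.005] q6 1.88
```

Emit:
play_rows:
  rows: "0 0 0 0.3 0 0 1;0 0 0 0.3 0 0 1;0 0 0 0 0 0 1"

```text
time: 29.73
position: [0.5095, 0.1823, 0.0695]
tool_rot: [-0.541, -0.455, 0.541, -0.455]
ft_force: [-0.6, -0.4, -0.7]
grip_width: 0.0117
```

Emit:
play_rows:
  rows: "0 0 0 0.2 0 0 1;0 0 0 0.2 0 0 1;0 0 0 0 0 0 1"

```text
time: 29.98
position: [0.5096, 0.1823, 0.0693]
tool_rot: [0.541, 0.455, -0.541, 0.455]
ft_force: [-0.6, 0.6, 0.0]
grip_width: 0.0119
```

Emit:
play_rows:
  rows: "0 0 0 0.2 0 0 1;0 0 0 0 0 0 1"

```text
time: 30.15
position: [0.5096, 0.1823, 0.0692]
tool_rot: [0.541, 0.455, -0.541, 0.455]
ft_force: [-1.5, -0.2, 2.2]
grip_width: 0.0117
```

Seated with about 3 N. I release gently and retreat.

Emit:
play_rows:
  rows: "0 0 0 0 0 0 0.85;0 0 0 0 0 0 0.8;0 0 0 0 0 0 0.7;0 0 0 0 0 0 0.6;0 0 0 0 0 0 0.5;0 0 0 0 0 0 0.5;0 0 0 0 0 0 0.5;0 0 0 0 0 0 0.5"
  squeeze: 10

```text
time: 30.82
position: [0.5096, 0.1823, 0.0689]
tool_rot: [0.541, 0.455, -0.541, 0.455]
ft_force: [0.5, -0.3, -0.5]
grip_width: 0.0421
```

Emit:
play_rows:
  rows: "0 0 0 -5 0 0 0.5;0 0 0 -15 0 0 0.5;0 0 0 -25 0 0 0.5;0 0 0 -30 0 0 0.5;0 0 0 -30 0 0 0.5;0 0 0 -20 0 0 0.5;0 0 0 0 0 30 0.5;0 0 0 0 0 40 0.5"

```text
time: 31.48
position: [0.4994, 0.1147, 0.1964]
tool_rot: [0.542, 0.455, -0.538, 0.458]
ft_force: [-0.3, 0.2, -0.3]
grip_width: 0.0434
```

Emit:
play_rows:
  rows: "0 0 0 0 0 40 0.5;0 0 0 0 0 40 0.5;0 0 0 0 0 40 0.5;0 0 0 0 0 30 0.5;0 0 0 0 0 0 0.5;0 0 0 0 0 0 0.5"

```text
time: 31.98
position: [0.4718, -0.0358, 0.1943]
tool_rot: [0.542, 0.454, -0.542, 0.454]
ft_force: [-0.3, 0.8, 0.1]
grip_width: 0.0434
```

```bash
python3 - <<'E'
from h import *
a=snap('top','t6');b=snap('scene','s6')
f=lambda im,x,y,w,h,k:cv2.resize(im[y:y+h,x:x+w],None,fx=k,fy=k,interpolation=cv2.INTER_CUBIC)
cv2.imwrite('pics/c6.png',np.vstack([np.hstack([f(a,155,213,60,50,6),f(b,325,155,60,50,6)]),np.hstack([cv2.resize(b,(360,270)),cv2.resize(a,(360,270))])]))
E
```

```text
(no output)
```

View pics/c6.png

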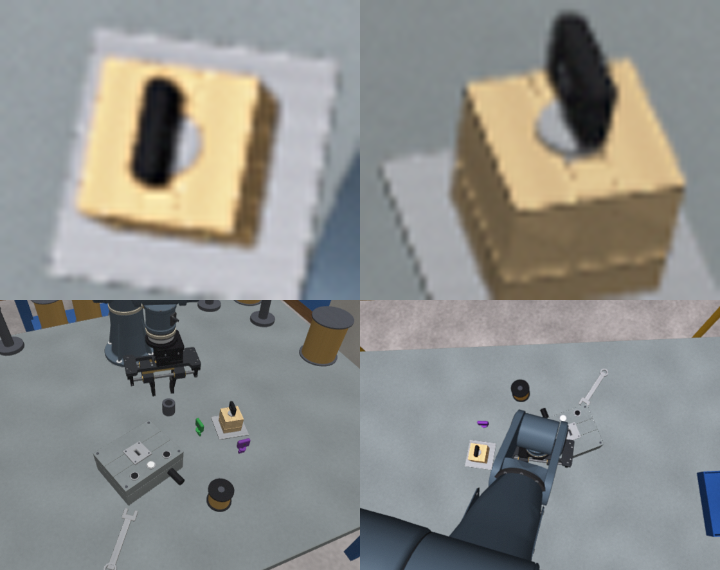

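The key stands upright in the stand with its collar flush on the top (crops at (155,130) and (580,90)), as at the start. The bystanders and decoys have not moved, so I hand in.

```bash
python3 -c "
from h import *
robot.hand_in()"
```

```text
the job is handed in; nothing more can be done
```

The key went from its stand into the lock, was turned to both stops, drawn out and stood back in its stand. I handed the job in at about 32 s of the 70 s allowed.

- **Push home:** the collar seated at tool height 0.0942 m with about 6 N of push, under one kilogram. Vertical force stayed below 6 N throughout.
- **Clockwise turn:** the stop came after about 1.38 rad of key turn, play included. The moment there read about 0.30 N m, above the 0.2 N m your notes quote for comparison, so I turned back at once.
- **Return to home:** the home stop was felt at about 0.25 N m. I then centred the key in its play before drawing it.
- **Draw and return:** no resistance showed while drawing it out. It seated in the stand with about 3 N, at the height where I first gripped it.
- **Last pictures:** the key stands upright in its slot with the collar on the stand's top. The spool, sleeve, spanner and both look-alikes look unmoved, judged by eye and not measured. The gripper is clear of everything.
- **Disagreement:** the two cameras differed by about 2 mm on the slot's position. I used a compromise between them, and the key went in without side force.

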